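Set the polisher's speed dial and press start

ROBOT

A 6-joint arm with a two-finger parallel gripper is mounted at the origin on a cart in front of the work surface, level with it; the furniture and walls round the work are solid. World frame = base frame: x ahead of the robot, y to its left, z up, the work surface at z = 0. Lengths are in m, angles in rad, forces in N, time in s.
With the tool pointing down it reaches from about 0.35 to 0.975 m from the base axis. Payload 4.9 kg.
Tool frame: the origin (TCP) lies at the very end of the fingers, on their centre line; the grasp point (between the pads) lies 19 mm behind it (ctrl.grasp_offset is the distance from the TCP to the grasp point, in m); z points along the fingers, y is the line along which they close (so a half turn about z gives the same grasp; the last joint's range is limited). The gripper opens to 85 mm and grips with 20 to 120 N. Pads are 22 mm wide; open, the fingers measure 114 mm over their backs; the gripper's body (76 mm by 85 mm) begins 54 mm behind the grasp point. The pads swing forward as they close: fully open they stand 13 mm farther back than shut.
Start: joints at [1.213, 0.053, 1.613, -0, 1.476, -0.119], TCP at [0.148, 0.607, 0.231] pointing down, gripper open.
Joint ranges: [-3.01, 3.01], [-1.01, 2.22], [0.06, 2.58], [-1.02, 4.17], [0.09, 2.62], [-3.14, 3.14]. Speed limits (rad/s): [2.57, 2.57, 3.14, 3.14, 3.14, 3.14].

INTERFACE

Orientations are given as a rotation vector (axis times angle).
In Python, from station import ctrl, optics gives the robot as it stands.
- The arm moves only by the shell command python3 -m handwheel 'ROWS' [OPENING] [FORCE]. ROWS is JSON, a list of rows, each an object of numbers: "tx", "ty", "tz": the shift along the tool's x, y, z in mm; "roll": the turn about the tool's z in rad. A call has 1 to 12 rows; each row shifts and turns the commanded pose from where the row before left it, along the tool's axes as they then stand; what a row does not reach is not made up. A row lasts 1/12 s, in which the tool goes at most 41.7 mm and 7.16 degrees, less where a joint would pass 70% of its speed; a pose out of reach is approached as far as the arm can. A call with a gripper value outside its range is refused whole. OPENING is the finger opening in mm, from 0 to 85.4, set as the call begins (- or left out, the last holds). The fingers move at their own pace and stop on an object; FORCE is the grip in N (left out, the last holds). Time passes only in rows, so rows that do not move let the fingers close. It gives the time, the measured TCP pose, the force, the opening and the grip force at its end, in the units of the state.
- ctrl.get_obs(): the state, without advancing time (a new reading comes with each control period).
- optics.get_image(name): name is "scene" or "side" or "wrist"; returns (picture, depth): 480x640x3 uint8, red, green, blue; 480x640 float32, m along the optical axis (not along the pixel's ray), 0 where there is no reading.
- optics.camera_params(name): a dict with "mtx" (3x3 intrinsics, pixels), "extrinsics" (4x4, takes a point from camera to world coordinates); the wrist camera has in their place "tool_from_camera" (4x4, takes a point from camera to tool coordinates, whose origin is the TCP and whose axes are the flange's). Camera axes: x right, y down, z forward; pixel columns grow to the right and rows downward; lengths in m; the calibration is good to about 2 mm. A picture is of the moment at which its call begins: read the wrist's pose just before it. camera_params takes no time and is no camera call.
- ctrl.finish_job(): hands the job in; it is judged then, once.
The state is a dict: "t": time; "q": joint angles; "dq": joint speeds; "effort": joint torques, N m; "tool_pos": TCP position; "tool_rot": TCP orientation; "contact_force": force on the tool from outside, world axes, zero at the start; "wrist_torque": the same for the moment, N m; "opening": finger opening in m; "grip_force": force on a finger pad.
Only numpy, scipy, OpenCV 4.12 (cv2) and the standard library are available. Lean on these libraries where they do the work, as an engineer would, in place of code of your own. Each camera call takes 0.05 s, during which the arm holds its last target. There are 200 camera calls.

TASK

With a fingertip, turn the big knurled dial on the polishing machine's control box until it clicks in with its pointer at the longest of the five bars, then press the round start key beside it all the way down and let it come up. Only touch and push: leave the box and everything else on the desk standing where it is, and do not press the key before the dial is set.

Things in the scene. Friction and masses are not known exactly. Their poses are not given: they have to be found in the camera images.
- speed_box: control box of the polishing machine: grey, 170 (x) x 250 (y) x 52 (z) mm, 3 kg, loose on rubber feet on the desk. Origin at the centre of its underside, z up; its front (towards the robot) is -x. The dial's axis stands at (-25, 50) mm, the start key's at (-25, -85) mm.
- dial (a joint): dial angle, rad; grows clockwise seen from above. 0: pointer at the shortest bar, 2.094: at the longest. It clicks into a detent every 30 degrees (0.5236); turning it between clicks takes up to 0.1 N m, and let go past half way it springs into the nearer one. It starts one to three clicks short of the longest bar and can turn on past it (to 3.7).
- dial_top (a point): centre of the dial's top face, on its upright axis, 75 mm above the desk. Flat black disc 96 mm across (too wide to span), 16 mm high, knurled side, flat aluminium top 76 mm across. It floats on a spring and gives up to 6 mm straight down (3 N at first, 10 N at the bottom); a finger pressed on the top off the axis and led round in an arc turns it by friction.
- dial_pointer (a point): outer end of the pointer line on the dial's top, 37 mm from the axis
- longest_bar (a point): middle of the longest bar, on the box's top. Five raised white bars lie radially round the dial's far side, from 56 mm off its axis outward, 30 degrees apart, growing clockwise from 10 mm long (60 degrees left of the box's +x) to 30 mm long (60 degrees right of it). This point is 71 mm from the axis.
- start_key (a joint): how far the start key is pressed, m: 0 up, 0.006 fully down (about 5 N there); springs back
- start_key_top (a point): centre of the top of the start key, a round grey button 30 mm across in a black collar, to the right of the dial; it goes straight down 6 mm
- polish_tin_0: round shoe-polish tin, 68 mm across, 22 high, lying left of the box; loose, origin at the centre of its underside; not to be disturbed
- rubber_stamp: wooden-handled rubber stamp, 27x48x69 mm, standing right of the box, beside the key; loose, origin at the centre of its underside; not to be disturbed
- thread_spool_1: thread spool, 32 mm across, 50 high, standing behind the box; loose, origin at the centre of its underside; not to be disturbed
- tape_measure: tape measure, 58x69x29 mm, on the desk to the right; loose, origin at the centre of its underside; not to be disturbed
- glue_tin: glue tin with a screw cap, 62 mm across, 84 high, on the desk to the left; loose, origin at the centre of its underside; not to be disturbed
- small_bowl: small turned bowl, 96 mm across, 46 high, on the desk to the left; loose, origin at the centre of its underside; not to be disturbed
- heel_block_0: rubber heel, 56x54x12 mm, on the desk to the right; loose, origin at the centre of its underside; not to be disturbed

How it is judged:
By the outcome, as a careful person would: the job done as asked, in the order asked, and still so for the second after the job is handed in, with the robot touching nothing.
It also fails if it takes over 42 s, if anything falls off the work surface, if the arm or the gripper's body presses on something with over 40 N, if the wrist force passes 120 N, or if a joint passes its speed limit or range.

## Working session

There is one attempt and no reset: what is moved stays moved. The work goes in short steps, Python scripts to look and compute and a shell command to move; the robot and the scene stay as the last step left them, time stands still between calls to the robot, and variables do not carry over. Pictures are saved under pics/ and viewed, at most 10 in all, crops included, and the job is handed in when it is done.

```bash
mkdir -p pics; ls
python3 - <<'E'
from station import ctrl, optics
import cv2, numpy as np
o=ctrl.get_obs();print(o)
for n in("scene","side"):
    im,d=optics.get_image(n);cv2.imwrite(f"pics/{n}0.png",im[...,::-1]);np.savez(f"{n}0.npz",im=im,d=d)
    p=optics.camera_params(n);print(n,p)
print(optics.camera_params("wrist"))
E
```

```text
pics
{'t': 0.0, 'q': array([ 1.21298164e+00,  5.33576630e-02,  1.61431978e+00,  1.83161248e-05,
        1.47599771e+00, -1.18982080e-01]), 'dq': array([-0.00154455, -0.00080319,  0.00112539, -0.00032962, -0.00135994,
        0.00015165]), 'effort': array([ 1.94040949e-03, -3.93687880e+01, -3.70173740e+01, -2.73118241e-05,
        7.12691181e-03,  9.33300242e-06]), 'tool_pos': array([0.14761581, 0.60666616, 0.23004712]), 'tool_rot': array([-0.37420822, -3.11871152,  0.0031714 ]), 'contact_force': array([0.86396083, 0.24496205, 0.59518575]), 'wrist_torque': array([-0.02845441,  0.00085971,  0.0355598 ]), 'grip_force': 0.0, 'opening': 0.08572389230061457}
scene {'mtx': array([[612.09623494,   0.        , 322.11345326],
       [  0.        , 612.09623494, 244.69211687],
       [  0.        ,   0.        ,   1.        ]]), 'extrinsics': array([[-0.88405735, -0.3189821 ,  0.3416036 ,  0.04306391],
       [-0.46711257,  0.5783698 , -0.66880058,  1.05748579],
       [ 0.01576221, -0.75082541, -0.66031263,  1.03422322],
       [ 0.        ,  0.        ,  0.        ,  1.        ]])}
side {'mtx
[... 242 characters left out ...]
0.75454339,  0.5760855 , -0.31430838,  0.50724153],
       [ 0.01334109, -0.46538147, -0.88500966,  1.33663797],
       [ 0.        ,  0.        ,  0.        ,  1.        ]])}
{'mtx': array([[392.77933998,   0.        , 310.14775939],
       [  0.        , 392.77933998, 243.11109317],
       [  0.        ,   0.        ,   1.        ]]), 'tool_from_camera': array([[-1.25388769e-05, -9.47126458e-01, -3.20860520e-01,
         8.27057467e-02],
       [ 9.99999025e-01,  4.36238823e-04, -1.32678273e-03,
        -1.48299512e-04],
       [ 1.39660284e-03, -3.20860223e-01,  9.47125528e-01,
        -1.41533907e-01],
       [ 0.00000000e+00,  0.00000000e+00,  0.00000000e+00,
         1.00000000e+00]])}
```

View pics/scene0.png

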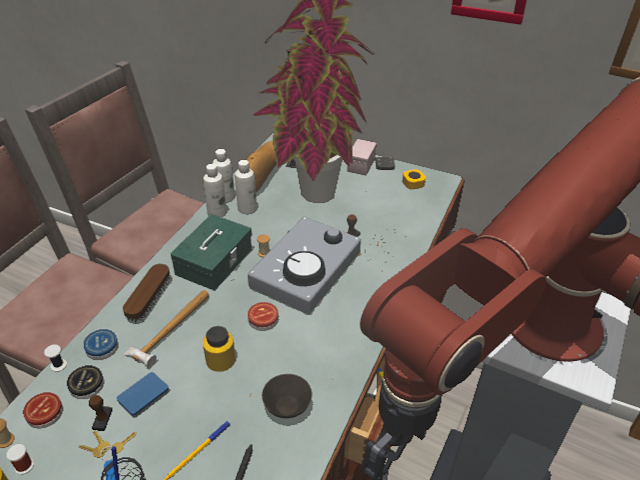

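View pics/side0.png

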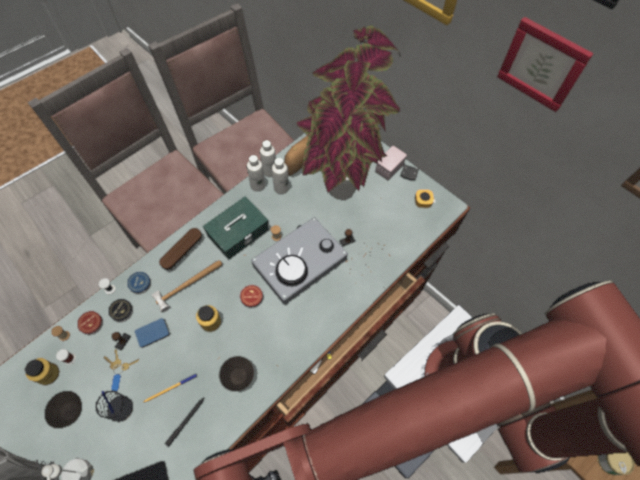

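The scene view shows the box with the dial's bright top at about (303,266), the key at (333,237), the stamp at (352,224) and the spool at (264,244). In the side view the dial is at (291,269) and the key at (326,245). Next I measure them.

```bash
cat > h.py <<'E'
import numpy as np, cv2
from station import ctrl, optics
from scipy.spatial.transform import Rotation as R
def ray(P,E,uv):
    uv=np.atleast_2d(uv).astype(float); d=np.c_[uv,np.ones(len(uv))]@np.linalg.inv(P["mtx"]).T
    return E[:3,3], d@E[:3,:3].T
def onplane(P,E,uv,z):
    c,d=ray(P,E,uv); return c+d*((z-c[2])/d[:,2])[:,None]
def tri(rs):
    A=np.zeros((3,3));b=np.zeros(3)
    for c,d in rs:
        d=d/np.linalg.norm(d);M=np.eye(3)-np.outer(d,d);A+=M;b+=M@c
    return np.linalg.solve(A,b)
E
python3 - <<'E'
from h import *
rs=[]
for n,c0,w in(("scene",(303,266),80),("side",(291,269),60)):
    P=optics.camera_params(n);E=P["extrinsics"];im=np.load(n+"0.npz")["im"]
    g=im.min(2); m=(g>185).astype(np.uint8)
    k,l,s,c=cv2.connectedComponentsWithStats(m)
    i=[j for j in range(1,k) if s[j,4]>100 and np.hypot(*(c[j]-c0))<20]
    print(n,i,[s[j] for j in i],[c[j] for j in i])
    j=max(i,key=lambda j:s[j,4]); cn=max(cv2.findContours((l==j).astype(np.uint8),0,1)[0],key=len)
    e=cv2.fitEllipse(cv2.convexHull(cn));print(e)
    rs.append(ray(P,E,e[0])); rs[-1]=(rs[-1][0],rs[-1][1][0])
    print(onplane(P,E,[e[0]],.075))
    x,y=c0;cr=im[y-w:y+w,x-w:x+w];cv2.imwrite(f"pics/c_{n}.png",cv2.resize(cr,(560,560),interpolation=2)[...,::-1])
print(tri(rs))
E
cd pics; python3 -c "
import cv2,numpy as np;cv2.imwrite('c.png',np.hstack([cv2.resize(cv2.imread(f'c_{n}.png'),(400,400)) for n in('scene','side')]))"
```

```text
scene [19] [array([288, 253,  33,  22, 547], dtype=int32)] [array([304.15904936, 263.61608775])]
((303.77880859375, 263.4548645019531), (21.868135452270508, 32.62094497680664), 89.028564453125)
[[0.54569054 0.16380085 0.075     ]]
side [25] [array([279, 257,  25,  23, 436], dtype=int32)] [array([291.19954128, 268.2293578 ])]
((291.0093078613281, 268.0105285644531), (22.480783462524414, 24.832706451416016), 79.34762573242188)
[[0.54276185 0.16947933 0.075     ]]
[0.54034375 0.17190206 0.08365567]
```

View pics/c.png

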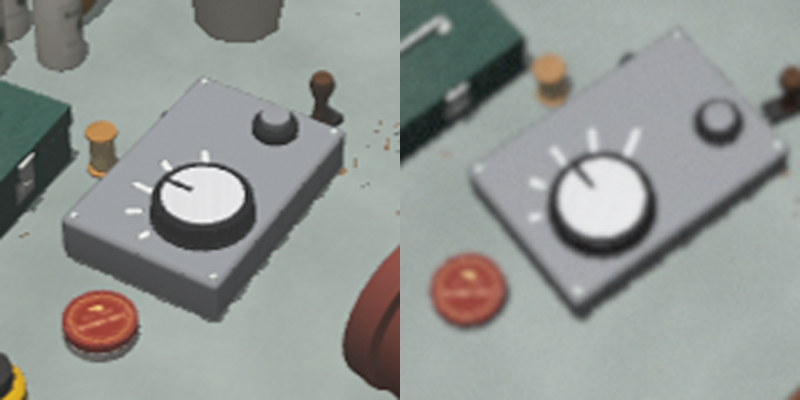

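The crops show the pointer at or near the middle (third) bar. The tin, spool and stamp all stand clear of the dial. Before moving over the box I check how close the plant is.

```bash
python3 - <<'E'
from h import *
P=optics.camera_params("scene");E=P["extrinsics"];d=np.load("scene0.npz")["d"]
v,u=np.mgrid[:480,:640]; c=np.c_[u.ravel(),v.ravel()]; X=E[:3,3]+(ray(P,E,c)[1]*d.ravel()[:,None])
X=X[d.ravel()>0]
o=(X[:,2]>.1)&(X[:,0]>.3)&(X[:,0]<1.1)&(np.abs(X[:,1])<.7)
for y in np.arange(-.5,.5,.1):
    s=X[o&(X[:,1]>=y)&(X[:,1]<y+.1)]
    if len(s): print(round(y,1),len(s),s[:,0].min().round(2),s[:,2].max().round(2))
for n,uv in(("scene",(333,237)),("side",(326,244))):
    P=optics.camera_params(n);print(onplane(P,P["extrinsics"],[uv],.06))
E
python3 -m handwheel '[{"tx":-36,"ty":-20.6},{"tx":-36,"ty":-20.6},{"tx":-36,"ty":-20.6},{"tx":-36,"ty":-20.6},{"tx":-36,"ty":-20.6},{"tx":-36,"ty":-20.6},{"tx":-36,"ty":-20.6},{"tx":-36,"ty":-20.6}]' 0 30
```

```text
-0.5 196 0.98 0.38
-0.4 2 0.63 0.36
-0.3 1433 0.57 0.53
-0.2 6887 0.57 0.55
-0.1 4709 0.61 0.5
-0.0 440 0.81 0.16
[[0.5370491  0.03267938 0.06      ]]
[[0.54052305 0.03193386 0.06      ]]$[0]: bad value
```

```bash
python3 -m handwheel '[{"tx":-36,"ty":-20,"tz":0,"roll":0},{"tx":-36,"ty":-20,"tz":0,"roll":0},{"tx":-36,"ty":-20,"tz":0,"roll":0},{"tx":-36,"ty":-20,"tz":0,"roll":0},{"tx":-36,"ty":-20,"tz":0,"roll":0},{"tx":-36,"ty":-20,"tz":0,"roll":0},{"tx":-36,"ty":-20,"tz":0,"roll":0},{"tx":-36,"ty":-20,"tz":0,"roll":0}]' 0 30
```

```text
t: 0.77
tool_pos: [0.3907, 0.3819, 0.2309]
tool_rot: [-0.374, -3.119, 0.0]
contact_force: [1.3, 0.8, 0.9]
opening: 0.0003
grip_force: 0.0
```

```bash
python3 -m handwheel '[{"tx":-34,"ty":-19,"tz":0,"roll":0},{"tx":-34,"ty":-19,"tz":0,"roll":0},{"tx":-34,"ty":-19,"tz":0,"roll":0},{"tx":-34,"ty":-19,"tz":0,"roll":0},{"tx":-34,"ty":-19,"tz":0,"roll":0},{"tx":-34,"ty":-19,"tz":0,"roll":0},{"tx":-34,"ty":-19,"tz":0,"roll":0},{"tx":-34,"ty":-19,"tz":0,"roll":0}]'
python3 - <<'E'
from h import *
o=ctrl.get_obs();im,d=optics.get_image("wrist");np.savez("w1.npz",im=im,d=d,p=o["tool_pos"],r=o["tool_rot"])
cv2.imwrite("pics/w1.png",im[...,::-1]);print(o["tool_pos"],R.from_rotvec(o["tool_rot"]).as_matrix())
E
```

```text
t: 1.43
tool_pos: [0.619, 0.17, 0.2306]
tool_rot: [-0.374, -3.118, 0.0]
contact_force: [0.2, 0.9, 0.3]
opening: 0.0003
grip_force: 0.0
[0.6189922  0.17001535 0.2306446 ] [[-9.71572068e-01  2.36742021e-01 -9.65741904e-04]
 [ 2.36742155e-01  9.71572515e-01 -2.52794816e-05]
 [ 9.32303574e-04 -2.53192658e-04 -9.99999533e-01]]
```

View pics/w1.png

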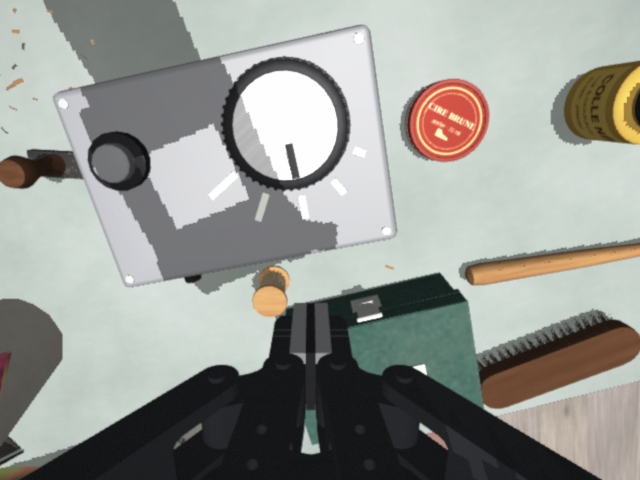

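The wrist view shows the dial's top at about (286,124) with the pointer end at (294,180). The bars run from the shortest at (360,152) to the longest at (222,186), and the pointer is on the third bar (304,207). The key is at about (117,160), with the stamp just to its left.

```bash
cat >> h.py <<'E'
def wcam(p,r):
    P=optics.camera_params("wrist");T=np.eye(4);T[:3,:3]=R.from_rotvec(r).as_matrix();T[:3,3]=p
    return P,T@P["tool_from_camera"]
E
python3 - <<'E'
from h import *
w=np.load("w1.npz");im=w["im"];P,E=wcam(w["p"],w["r"])
g=im.max(2);m=(g<70).astype(np.uint8);m[270:]=0
cs,hi=cv2.findContours(m,cv2.RETR_CCOMP,1)
for c,h in zip(cs,hi[0]):
    if cv2.contourArea(c)>150:
        c2=cv2.convexHull(c);e=cv2.fitEllipse(c2);print("hole" if h[3]>=0 else "outer",np.round(e[0],1),np.round(e[1],1),cv2.contourArea(c2))
# bars
b=((im.min(2)>200)).astype(np.uint8)
k,l,s,c=cv2.connectedComponentsWithStats(b)
for j in range(1,k):
    if 30<s[j,4]<700 and 140<c[j][1]<230 and 200<c[j][0]<380: print("bar",c[j].round(1),s[j,4],onplane(P,E,c[j],.053)[0].round(4))
D=onplane(P,E,[(286,124)],.075)[0];p=onplane(P,E,[(294,180)],.075)[0];print(D,p,np.linalg.norm(p-D))
# depth
d=w["d"]
for uv in((300,110),(330,240),(112,158)):
    r=ray(P,E,uv);print(uv,(r[0]+r[1][0]*d[uv[1],uv[0]]).round(4))
im2=im[10:250,40:400];cv2.imwrite("pics/w1c.png",cv2.resize(im2,(792,528),interpolation=2)[...,::-1])
E
```

```text
outer [ 32.3 168.1] [35.6 79.8] 1623.5
outer [119.  160.3] [56.3 64.2] 2801.0
hole [110.2 163.1] [37.8 43.3] 1263.0
outer [284.5 123.7] [126.9 132.4] 13134.5
hole [287.7 122.3] [114.2 122.2] 10893.5
[0.54351391 0.16977675 0.075     ] [0.58423157 0.16527203 0.075     ] 0.040966079808087134
(300, 110) [0.5366 0.182  0.0748]
(330, 240) [0.6454 0.1805 0.0508]
(112, 158) [0.5363 0.0368 0.0733]
```

View pics/w1c.png

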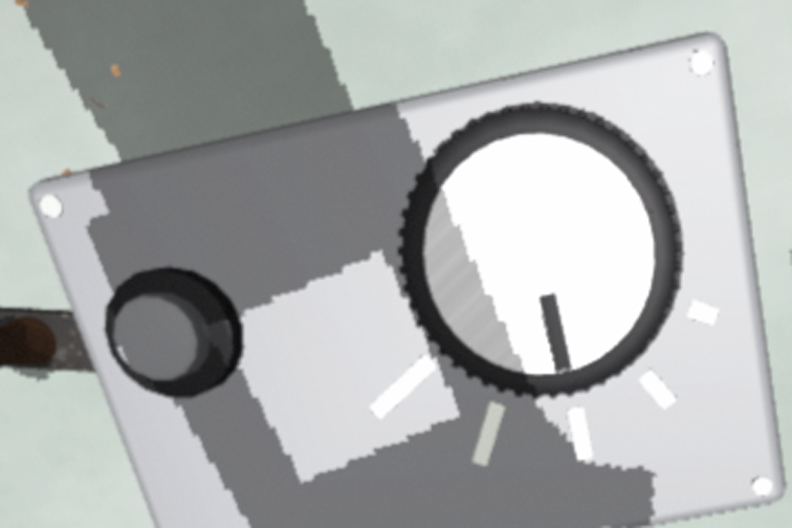

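Pointer is on the third bar, so the dial needs 60° clockwise. I place the closed fingertip 28 mm left of the axis, just above the top.

```bash
python3 - <<'E'
from h import *
w=np.load("w1.npz");P,E=wcam(w["p"],w["r"])
D=onplane(P,E,[(285.5,126)],.0748)[0];print("D",D)
for uv,z in(((295.5,178),.0748),((304,207),.053),((223,185.5),.053),((110.5,163.6),.0733)):
    p=onplane(P,E,[uv],z)[0];v=p-D;print(p.round(4),np.hypot(*v[:2]).round(4),np.degrees(np.arctan2(v[1],v[0])).round(1))
E
python3 -m handwheel '[{"tx":24,"ty":3.5,"tz":25,"roll":0},{"tx":24,"ty":3.5,"tz":25,"roll":0},{"tx":24,"ty":3.5,"tz":25,"roll":0},{"tx":0,"ty":0,"tz":35,"roll":0},{"tx":0,"ty":0,"tz":35,"roll":0},{"tx":0,"ty":0,"tz":0,"roll":0},{"tx":0,"ty":0,"tz":0,"roll":0}]'
```

```text
D [0.54477588 0.16905481 0.0748    ]
[0.5831 0.1667 0.0748] 0.0384 -3.5
[0.6114 0.166  0.053 ] 0.0666 -2.7
[0.5782 0.1059 0.053 ] 0.0714 -62.1
[0.5399 0.034  0.0733] 0.1351 -92.1
t: 2.07
tool_pos: [0.5484, 0.1986, 0.0839]
tool_rot: [-0.373, -3.114, 0.003]
contact_force: [1.1, 0.1, 0.8]
opening: -0.0001
grip_force: 0.0
```

```bash
python3 -m handwheel '[{"tx":-3.5,"ty":-1.5,"tz":4,"roll":0},{"tx":0,"ty":0,"tz":3.5,"roll":0},{"tx":0,"ty":0,"tz":3,"roll":0},{"tx":0,"ty":0,"tz":3,"roll":0},{"tx":0,"ty":0,"tz":1,"roll":0},{"tx":0,"ty":0,"tz":0,"roll":0},{"tx":0,"ty":0,"tz":0,"roll":0}]'
```

```text
t: 2.65
tool_pos: [0.555, 0.1968, 0.0733]
tool_rot: [0.374, 3.116, 0.001]
contact_force: [2.0, -0.0, 2.8]
opening: -0.0003
grip_force: 2.0
```

```bash
python3 -m handwheel '[{"tx":0,"ty":0,"tz":2,"roll":0},{"tx":0,"ty":0,"tz":1,"roll":0},{"tx":0,"ty":0,"tz":0,"roll":0},{"tx":0,"ty":0,"tz":0,"roll":0}]'
```

```text
t: 2.98
tool_pos: [0.555, 0.1968, 0.0704]
tool_rot: [0.374, 3.116, 0.001]
contact_force: [1.0, -0.2, 7.5]
opening: -0.0001
grip_force: 3.6
```

Contact is good: 7.5 N at 4–5 mm of travel. I press slightly harder and lead the finger round 63°.

```bash
python3 -m handwheel '[{"tx":0,"ty":0,"tz":1.5,"roll":0},{"tx":-2.9,"ty":-0.5,"tz":0,"roll":0.1},{"tx":-2.9,"ty":-0.5,"tz":0,"roll":0.1},{"tx":-2.9,"ty":-0.5,"tz":0,"roll":0.1},{"tx":-2.9,"ty":-0.5,"tz":0,"roll":0.1},{"tx":-2.9,"ty":-0.5,"tz":0,"roll":0.1},{"tx":-2.9,"ty":-0.5,"tz":0,"roll":0.1},{"tx":-2.9,"ty":-0.5,"tz":0,"roll":0.1},{"tx":-2.9,"ty":-0.5,"tz":0,"roll":0.1},{"tx":-2.9,"ty":-0.5,"tz":0,"roll":0.1},{"tx":-2.9,"ty":-0.5,"tz":0,"roll":0.1},{"tx":-2.9,"ty":-0.5,"tz":0,"roll":0.1}]'
python3 -m handwheel '[{"tx":0,"ty":0,"tz":0,"roll":0},{"tx":0,"ty":0,"tz":0,"roll":0}]'
```

```text
t: 3.98
tool_pos: [0.5749, 0.1732, 0.0698]
tool_rot: [1.954, 2.456, 0.008]
contact_force: [0.3, 3.0, 7.6]
opening: 0.0003
grip_force: 4.0
t: 4.15
tool_pos: [0.5748, 0.173, 0.0698]
tool_rot: [1.948, 2.461, 0.007]
contact_force: [2.0, 2.0, 8.3]
opening: 0.0003
grip_force: 4.0
```

```bash
python3 -m handwheel '[{"tx":0,"ty":0,"tz":-15,"roll":0},{"tx":0,"ty":0,"tz":-15,"roll":-0.1},{"tx":0,"ty":0,"tz":-15,"roll":-0.1},{"tx":0,"ty":0,"tz":-15,"roll":-0.1},{"tx":0,"ty":0,"tz":-15,"roll":-0.1},{"tx":0,"ty":0,"tz":-15,"roll":-0.1},{"tx":0,"ty":0,"tz":-15,"roll":-0.1},{"tx":0,"ty":0,"tz":-15,"roll":-0.1},{"tx":0,"ty":0,"tz":-15,"roll":-0.1},{"tx":0,"ty":0,"tz":-15,"roll":-0.1},{"tx":0,"ty":0,"tz":-15,"roll":-0.1},{"tx":0,"ty":0,"tz":0,"roll":-0.1}]'
python3 -m handwheel '[{"tx":-20,"ty":0,"tz":0,"roll":0},{"tx":-20,"ty":0,"tz":0,"roll":0},{"tx":-10,"ty":0,"tz":0,"roll":0},{"tx":0,"ty":0,"tz":0,"roll":0},{"tx":0,"ty":0,"tz":0,"roll":0}]'
python3 - <<'E'
from h import *
o=ctrl.get_obs();im,d=optics.get_image("wrist");np.savez("w2.npz",im=im,d=d,p=o["tool_pos"],r=o["tool_rot"])
im2=im[10:250,40:400];cv2.imwrite("pics/w2.png",im[...,::-1]);print(R.from_rotvec(o["tool_rot"]).as_matrix())
E
```

```text
t: 5.15
tool_pos: [0.5735, 0.1726, 0.2354]
tool_rot: [0.366, 3.117, 0.002]
contact_force: [-0.3, -0.5, 1.3]
opening: 0.0
grip_force: 0.0
t: 5.57
tool_pos: [0.6206, 0.1604, 0.2312]
tool_rot: [-0.374, -3.117, 0.001]
contact_force: [0.6, 0.5, -0.0]
opening: -0.0
grip_force: 0.0
[[-9.71533348e-01  2.36888619e-01 -2.59549767e-03]
 [ 2.36889586e-01  9.71536576e-01 -6.74589108e-05]
 [ 2.50564067e-03 -6.80384949e-04 -9.99996629e-01]]
```

View pics/w2.png

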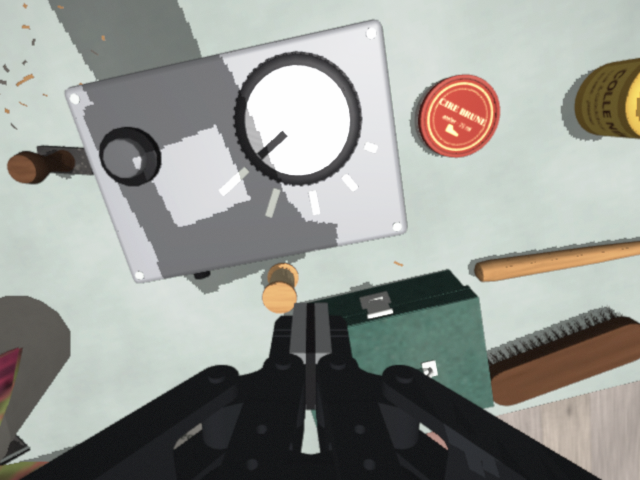

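The pointer line now runs from (285,134) to (260,156), straight at the longest bar (233,181). The key top is at about (122,158). I check the angle and the key position numerically.

Run:
```python
from h import *
for f,box in(("w1.npz",(85,125,155,195)),("w2.npz",(95,120,165,190))):
    w=np.load(f);im=w["im"];P,E=wcam(w["p"],w["r"]);g=im.max(2)
    m=(g<70).astype(np.uint8);m[270:]=0
    cs,hi=cv2.findContours(m,cv2.RETR_CCOMP,1)
    for c,h in zip(cs,hi[0]):
        c2=cv2.convexHull(c);a=cv2.contourArea(c2)
        if a>600:
            e=cv2.fitEllipse(c2);z=.0733 if a<2000 else .0748 if h[3]>=0 else .053;print("hole" if h[3]>=0 else "outer",np.round(e[0],1),a,onplane(P,E,[e[0]],z)[0].round(4))
w=np.load("w2.npz");P,E=wcam(w["p"],w["r"]);d=w["d"]
D=np.array([.5448,.1690])
for uv,z in(((285,134),.0748),((260,156),.0748),((233,181),.053)):
    v=onplane(P,E,[uv],z)[0,:2]-D;print(np.hypot(*v).round(4),np.degrees(np.arctan2(v[1],v[0])).round(1))
r=ray(P,E,(120,158));print((r[0]+r[1][0]*d[158,120]).round(4))
```

```text
outer [ 32.3 168.1] 1623.5 [ 0.529  -0.0248  0.0733]
outer [119.  160.3] 2801.0 [0.5391 0.0311 0.053 ]
hole [110.2 163.1] 1263.0 [0.5395 0.0339 0.0733]
outer [284.5 123.7] 13134.5 [0.5434 0.1672 0.053 ]
hole [287.7 122.3] 10893.5 [0.5426 0.1712 0.0748]
outer [ 43.  163.6] 1604.5 [ 0.5292 -0.0255  0.0733]
outer [129.8 155.7] 2803.5 [0.5391 0.031  0.053 ]
hole [122.9 158.2] 1312.0 [0.5397 0.0347 0.0733]
outer [296.5 118.6] 13142.5 [0.5432 0.1676 0.053 ]
hole [299.6 117.3] 11117.0 [0.5428 0.1708 0.0748]
0.0132 -59.6
0.0379 -62.4
0.0719 -62.5
[0.539  0.033  0.0741]
```

Dial is set at -62.4°, matching the bar at -62.5°, and the box has not moved. Now I move over the key.

```bash
python3 -m handwheel '[{"tx":9.7,"ty":-28.5,"tz":10,"roll":0},{"tx":9.7,"ty":-28.5,"tz":10,"roll":0},{"tx":9.7,"ty":-28.5,"tz":10,"roll":0},{"tx":9.7,"ty":-28.5,"tz":10,"roll":0},{"tx":9.7,"ty":-28.5,"tz":10,"roll":0},{"tx":0,"ty":0,"tz":30,"roll":0},{"tx":0,"ty":0,"tz":30,"roll":0},{"tx":0,"ty":0,"tz":30,"roll":0},{"tx":0,"ty":0,"tz":0,"roll":0},{"tx":0,"ty":0,"tz":0,"roll":0},{"tx":0,"ty":0,"tz":0,"roll":0}]'
```

```text
t: 6.53
tool_pos: [0.541, 0.0338, 0.094]
tool_rot: [0.373, 3.117, 0.0]
contact_force: [-0.1, -1.2, -0.6]
opening: 0.0002
grip_force: 0.0
```

```bash
python3 -m handwheel '[{"tx":1,"ty":0,"tz":8,"roll":0},{"tx":0,"ty":0,"tz":8,"roll":0},{"tx":0,"ty":0,"tz":4,"roll":0},{"tx":0,"ty":0,"tz":3,"roll":0},{"tx":0,"ty":0,"tz":2,"roll":0},{"tx":0,"ty":0,"tz":0,"roll":0},{"tx":0,"ty":0,"tz":0,"roll":0},{"tx":0,"ty":0,"tz":0,"roll":0}]'
```

```text
t: 7.2
tool_pos: [0.5399, 0.0338, 0.0681]
tool_rot: [0.374, 3.118, 0.0]
contact_force: [-0.8, 0.6, 5.2]
opening: 0.0003
grip_force: 2.4
```

Nearly down; I press until the stop shows as a clear rise in force.

```bash
python3 -m handwheel '[{"tx":0,"ty":0,"tz":1.5,"roll":0},{"tx":0,"ty":0,"tz":1,"roll":0},{"tx":0,"ty":0,"tz":0,"roll":0},{"tx":0,"ty":0,"tz":0,"roll":0}]'
```

```text
t: 7.53
tool_pos: [0.5401, 0.0338, 0.0678]
tool_rot: [-0.374, -3.119, -0.0]
contact_force: [-8.1, 0.9, 17.7]
opening: 0.0001
grip_force: 8.9
```

The key is at its stop: 17.7 N with no further travel. I lift off and look.

```bash
python3 -m handwheel '[{"tx":0,"ty":0,"tz":-4,"roll":0},{"tx":0,"ty":0,"tz":-10,"roll":0},{"tx":0,"ty":0,"tz":-25,"roll":0},{"tx":0,"ty":0,"tz":-30,"roll":0},{"tx":0,"ty":0,"tz":-30,"roll":0},{"tx":0,"ty":0,"tz":-30,"roll":0},{"tx":0,"ty":0,"tz":-30,"roll":0},{"tx":-10,"ty":30,"tz":0,"roll":0},{"tx":-10,"ty":30,"tz":0,"roll":0},{"tx":-10,"ty":30,"tz":0,"roll":0},{"tx":-10,"ty":30,"tz":0,"roll":0},{"tx":-10,"ty":20,"tz":0,"roll":0}]'
python3 -m handwheel '[{"tx":0,"ty":0,"tz":0,"roll":0},{"tx":0,"ty":0,"tz":0,"roll":0},{"tx":0,"ty":0,"tz":0,"roll":0}]'
python3 - <<'E'
from h import *
o=ctrl.get_obs();im,d=optics.get_image("wrist");np.savez("w3.npz",im=im,d=d,p=o["tool_pos"],r=o["tool_rot"])
cv2.imwrite("pics/w3.png",im[...,::-1])
P,E=wcam(o["tool_pos"],o["tool_rot"])
k=np.array([[.5395,.0335,.0735],[.5448,.169,.0748]]);q=np.c_[k,[1,1]]@np.linalg.inv(E).T;q=q[:,:3]@P["mtx"].T;q=(q[:,:2]/q[:,2:]).round().astype(int);print(q)
for u,v in q:
    r=ray(P,E,(u,v));print((r[0]+r[1][0]*d[v,u]).round(4))
E
```

```text
t: 8.53
tool_pos: [0.6214, 0.1601, 0.2232]
tool_rot: [-0.372, -3.119, -0.0]
contact_force: [-0.6, -0.4, 0.2]
opening: -0.0004
grip_force: 0.0
t: 8.78
tool_pos: [0.6205, 0.1574, 0.2232]
tool_rot: [-0.374, -3.118, 0.001]
contact_force: [0.6, -0.4, -0.2]
opening: 0.0002
grip_force: 0.0
[[120 158]
 [302 120]]
[0.5392 0.0336 0.0737]
[0.5449 0.1692 0.0751]
```

View pics/w3.png

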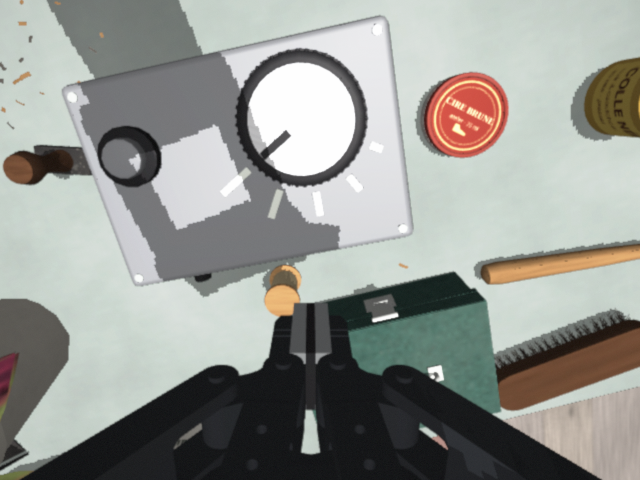

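The pointer (263,156) still aims at the longest bar (236,181). The key at (120,158) is back up at 73.7 mm, and the box, tin, spool and stamp are where they were.

```bash
python3 -c "
from station import ctrl
print(ctrl.finish_job())"
```

```text
the job is handed in; nothing more can be done
None
```

The job is handed in at about 9 s: the dial is clicked in at the longest bar, the start key was then pressed to its stop and came back up, and the box and the objects round it stayed where they were.

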